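Show which polish tin: slide the cupboard door aside and point at the wider tin

TASK

Show the shoe-shiner which polish to use: push the flat cupboard's sliding door with the fingertips all the way to the end away from the wider of the two black tins, so that this tin is uncovered. Then point at the wider tin from above, fingertips about two centimetres over the middle of its lid, stay there for two seconds, and draw the hand up well clear of the cupboard. Touch neither tin, pick nothing up, and leave everything else where it lies.

Things in the scene. Friction and masses are not known exactly. Their poses are not given: they have to be found in the camera images.
- cupboard: Shallow plywood cupboard fixed to the bench, lying on its back so that its open front faces up: 250 mm (its x) by 360 mm (its y), side walls to 62 mm and two door runners along its x edges (|x| 111 to 125 mm) to 81 mm. Origin: centre of its underside, on the bench; z up. A wall at y = 0 (54 mm high) parts it into two compartments, each 163 mm along y and 226 mm along x, floor 10 mm above the bench. One black tin lies in each compartment; which one is where changes.
- door (a joint): The cupboard's plywood sliding door, 172 mm wide along y and 12 mm thick, underside 62 mm and upper face 74 mm above the bench. Value in m: shift of the door's centre along the cupboard's +y; 0 is the middle (half of each compartment covered), stops at -0.084 (covers the -y compartment only) and +0.084 (covers the +y compartment only). Slides with about 1.5 N of friction and stays where it is left.
- door_panel (a point): Centre of the upper face of the raised pine panel on the middle of the door, 92 mm above the bench; axes as the cupboard's. The panel is 150 mm (x) by 110 mm (y) and stands 18 mm above the door's upper face; its upright sides at y = +55 and -55 mm from this point are for pushing the door.
- wide_tin: The wider closed black polish tin, 88 mm across and 30 mm high, loose, lying flat on the floor of one compartment, partly under the door at the start. Origin: centre of its underside; the lid's top is 30 mm above it (40 mm above the bench).
- narrow_tin: The narrower closed black polish tin, 56 mm across and 30 mm high, loose, lying flat in the other compartment. Origin: centre of its underside.
- jar: Bystander: small amber glass jar with a steel cap, 34 mm across, 36 mm high, standing in the cupboard's +y compartment towards +x. Origin: centre of its underside.
- heel_block: Bystander: brown wooden heel block 45 x 55 x 22 mm in the cupboard's -y compartment towards +x. Origin: centre of its underside.
- brush: Bystander: horsehair shoe brush with wooden back, 170 x 54 mm, 45 mm high, bristles down, beside the cupboard's +y end. Origin: centre of its underside.
- shoe_horn: Bystander: flat red plastic shoe horn about 190 mm long (its y), 46 mm wide, 11 mm high, beyond the cupboard's +x side. Origin: on the bench under its middle.
- dauber: Bystander: steel-handled dauber, 150 mm long (its x), 31 mm high, round bristle head down, beside the cupboard's -y end. Origin: on the bench under its middle.
- mug: Bystander: white mug, 76 mm across, 80 mm high, beside the cupboard's -y end. Origin: centre of its underside.
Not all that is in view belongs to the job. Leave any brown or red look-alike of the wide_tin alone.

How it is judged:
On the way, in this order (a step that is already met when the one before it is completed fails the run):
1. the door is pushed to the end away from the wider tin (within 14 mm of its stop) (((y of wide_tin in the frame of cupboard above 0 m and value of joint door below -0.07 m) or (y of wide_tin in the frame of cupboard below 0 m and value of joint door above 0.07 m))), for 0.2 s.
2. with the door so, the fingertips dwell over the middle of the wider tin's lid (grasp point within 22 mm sideways, fingertips no more than about 44 mm above the lid) for 1.5 s (((y of wide_tin in the frame of cupboard above 0 m and value of joint door below -0.07 m) or (y of wide_tin in the frame of cupboard below 0 m and value of joint door above 0.07 m)) and horizontal distance between the grasp point and wide_tin below 0.022 m and z of the grasp point in the frame of wide_tin between 0.045 and 0.093 m), for 1.5 s.
At the end, for the whole second after the job is handed in: The door stands still within 14 mm of its stop at the end away from the wider tin, both tins are within 10 mm of where they were and at rest, the six bystanders within 15 mm of where they were, and the hand is drawn up (grasp point more than 150 mm above the wider tin's underside) (((y of wide_tin in the frame of cupboard above 0 m and value of joint door below -0.07 m) or (y of wide_tin in the frame of cupboard below 0 m and value of joint door above 0.07 m)) and z of the grasp point in the frame of wide_tin above 0.15 m and distance of each of wide_tin, narrow_tin from where it was at the start of the episode below 0.01 m and linear speed of each of wide_tin, narrow_tin below 0.01 m/s and velocity of joint door between -0.01 and 0.01 m/s and distance of each of jar, heel_block, brush, shoe_horn, dauber, mug from where it was at the start of the episode below 0.015 m); the robot touches nothing.
It fails at once if a tin is touched (contact force between any of the fingers, the arm and wide_tin above 0.3 N or contact force between any of the fingers, the arm and narrow_tin above 0.3 N).
It fails at once if a tin is moved or lifted by more than 10 mm (distance of any of wide_tin, narrow_tin from where it was at the start of the episode above 0.01 m).
It fails at once if a bystander is moved or lifted by more than 15 mm (distance of any of jar, heel_block, brush, shoe_horn, dauber, mug from where it was at the start of the episode above 0.015 m).
It also fails if it takes over 38 s, if anything falls off the work surface, if the arm or the gripper's body presses on something with over 40 N, if the wrist force passes 120 N, or if a joint passes its speed limit or range.

ROBOT

A 6-joint arm with a two-finger parallel gripper is mounted at the origin on the work surface. World frame = base frame: x ahead of the robot, y to its left, z up, the work surface at z = 0. Lengths are in m, angles in rad, forces in N, time in s.
With the tool pointing down it reaches from about 0.225 to 0.875 m from the base axis. Payload 3.4 kg.
Tool frame: the origin (TCP) lies midway between the tips of the shut fingers; the grasp point (between the pads) lies behind it (manip.grip_point_offset is the z of the grasp point in the tool frame, in m); z points along the fingers, x is the direction in which the jaws open and shut, and the axes are right-handed (so a half turn about z gives the same grasp; the last joint's range is limited). The gripper opens to 85 mm and grips with 20 to 120 N. Pads are 22 mm wide; open, the fingers measure 114 mm over their backs; the gripper's body (76 mm by 85 mm) begins 54 mm behind the grasp point. The pads swing forward as they close: fully open they stand 13 mm farther back than shut.
Start: joints at [1.225, 0.276, 1.505, -0, 1.361, -0.121], TCP at [0.128, 0.561, 0.199] pointing down, gripper open.
Joint ranges: [-2.89, 2.89], [-0.75, 2.08], [0.22, 2.7], [-1.18, 4.32], [0.11, 2.71], [-2.7, 2.7]. Speed limits (rad/s): [2.57, 2.57, 3.14, 3.14, 3.14, 3.14].

INTERFACE

Orientations are given as a unit quaternion [w, x, y, z].
In Python, from rig import manip, eyes, recognise, regions_of, mark_of gives the robot as it stands.
- The arm moves only by the shell command python3 -m inch 'ROWS' [FORCE]. ROWS is JSON, a list of rows, each a list of 5 numbers: the gripper command: -1 is shut, 1 is fully open, values between are in proportion, then the shift along the tool's x, y, z in mm, then the turn about the tool's z in degrees. A call has 1 to 20 rows; each row shifts and turns the pose as measured when the row begins, along the tool's axes as they then stand; what a row does not reach is not made up. A row lasts 1/12 s, in which the tool goes at most 41.7 mm and 7.16 degrees, less where a joint would pass 70% of its speed; a pose out of reach is approached as far as the arm can. A call with a gripper value outside its range is refused whole. The fingers move at their own pace and stop on an object; FORCE is the grip in N (left out, the last holds). Time passes only in rows, so rows that do not move let the fingers close. It gives the time, the measured TCP pose, the force and the opening at its end, in the units of the state.
- manip.get_state(): the state, without advancing time (a new reading comes with each control period).
- eyes.get_image(name): name is "scene" or "top" or "wrist"; returns a dict with "frame" (384x512x3 uint8, red, green, blue), "K" (3x3 intrinsics, pixels), "rvec" (rotation vector, rad) and "tvec" (3), from world to camera coordinates, as OpenCV has them; the wrist camera has in their place "mount" (4x4, takes a point from camera to tool coordinates, whose origin is the TCP and whose axes are the tool frame's). Camera axes: x right, y down, z forward; pixel columns grow to the right and rows downward; lengths in m; the calibration is good to about 2 mm. A picture is of the moment at which its call begins: read the wrist's pose just before it. There is no depth.
- manip.sign_off(): hands the job in, once; it reports no verdict.
Trained networks look in a picture, given as the dict that the camera call returned (one of the last four; its "shot" number tells which), for a name from the list of things; names that differ only in an ending like _2 or _b are one class to them, and where a whole thing is asked for, a point or a joint stands for the part that bears it (a point fixed in the world has none). Each returns a list of dicts, best first, with "confidence" (0 to 1); they miss things now and then, are a little off and sometimes report something else, mostly with a low value. They report only what shows in the picture. A call takes as long as a camera call. They do not tell look-alikes from the thing itself.
- recognise(picture, target): "bbox" ([left, top, width, height] in pixels, round what is visible of it).
- regions_of(picture, target): "mask" (384x512 bool, what is visible of it) and "bbox" ([left, top, width, height] in pixels, round what is visible of it).
- mark_of(picture, target): "point" ([row, column] in pixels: a listed point, or the origin of a listed thing).
The state is a dict: "clock": time; "qpos": joint angles; "qd": joint speeds; "effort": joint torques, N m; "position": TCP position; "ee_rot": TCP orientation; "contact_force": force on the tool from outside, world axes, zero at the start; "moment": the same for the moment, N m; "width": finger opening in m.
Only numpy, scipy, OpenCV 4.12 (cv2) and the standard library are available. Lean on these libraries where they do the work, as an engineer would, in place of code of your own. Each camera call takes 0.05 s, during which the arm holds its last target.

## Working session

There is one attempt and no reset: what is moved stays moved. The work goes in short steps, Python scripts to look and compute and a shell command to move; the robot and the scene stay as the last step left them, time stands still between calls to the robot, and variables do not carry over. Pictures are saved under pics/ and viewed, and the job is handed in when it is done.

```bash
mkdir -p pics; ls; python3 - <<'E'
from rig import manip, eyes, recognise, regions_of, mark_of
import cv2
s=manip.get_state(); print({k:s[k] for k in("clock","position","ee_rot","width","contact_force")}, manip.grip_point_offset)
for n in("scene","top"):
    p=eyes.get_image(n); cv2.imwrite(f"pics/{n}0.png",p["frame"][:,:,::-1])
    import numpy as np
    print(n,p["K"].tolist(),p["rvec"],p["tvec"])
    for t in("cupboard","door","door_panel","wide_tin","narrow_tin","jar","heel_block","brush","mug","dauber"):
        m=mark_of(p,t); r=recognise(p,t)
        print(t,[(np.round(a["point"]).tolist(),round(a["confidence"],2)) for a in m[:3]],[(np.round(a["bbox"]).tolist(),round(a["confidence"],2)) for a in r[:3]])
E
```

```text
pics
{'clock': 0.0, 'position': array([0.12795426, 0.55997629, 0.1979248 ]), 'ee_rot': array([ 4.84857859e-04,  7.81941307e-01,  6.23351380e-01, -7.84112938e-04]), 'width': 0.08553443346458714, 'contact_force': array([-0.68955878,  0.42431277, -0.28912368])} -0.0187
scene [[419.970737021605, 0.0, 257.62004215169077], [0.0, 419.970737021605, 190.74375249773666], [0.0, 0.0, 1.0]] [ 1.39967013  2.2608936  -0.78475296] [ 0.19719727 -0.32946769  1.53848904]
cupboard [([205.0, 266.0], 0.6)] [([189.0, 141.0, 155.0, 125.0], 0.67), ([288.0, 231.0, 10.0, 5.0], 0.41)]Traceback (most recent call last):
  File "<stdin>", line 9, in <module>
ValueError: it knows: brush, cupboard, dauber, door_panel, heel_block, jar, mug, narrow_tin, shoe_horn, wide_tin
```

```bash
cat > h.py <<'E'
import numpy as np, cv2
def ray(p,rc,z):
    R,_=cv2.Rodrigues(np.array(p["rvec"],float)); t=np.array(p["tvec"],float).ravel()
    K=np.array(p["K"]); d=R.T@np.linalg.inv(K)@np.array([rc[1],rc[0],1.]); c=-R.T@t
    return c+d*(z-c[2])/d[2]
E
python3 - <<'E'
from rig import manip, eyes, recognise, regions_of, mark_of
import cv2,numpy as np,pickle
from h import ray
Z=dict(cupboard=0,door_panel=.092,wide_tin=.01,narrow_tin=.01,jar=.01,heel_block=.01)
for n in("scene","top"):
    p=eyes.get_image(n); cv2.imwrite(f"pics/{n}1.png",cv2.resize(p["frame"][:,:,::-1],(768,576)))
    pickle.dump(dict(p),open(n+"1.pkl","wb"))
    for t,z in Z.items():
        m=mark_of(p,t)
        print(n,t,[(np.round(a["point"]).tolist(),round(a["confidence"],2),ray(p,a["point"],z).round(3).tolist()) for a in m[:4]])
print(manip.get_state()["clock"])
E
```

```text
scene cupboard [([205.0, 266.0], 0.88, [0.509, 0.056, 0.0]), ([246.0, 231.0], 0.75, [0.676, 0.03, 0.0])]
scene door_panel []
scene wide_tin [([211.0, 298.0], 0.79, [0.493, 0.151, 0.01]), ([175.0, 330.0], 0.58, [0.319, 0.185, 0.01]), ([190.0, 376.0], 0.56, [0.314, 0.332, 0.01])]
scene narrow_tin [([187.0, 241.0], 0.51, [0.487, -0.037, 0.01])]
scene jar [([246.0, 293.0], 0.65, [0.605, 0.183, 0.01]), ([205.0, 264.0], 0.23, [0.517, 0.054, 0.01])]
scene heel_block [([207.0, 218.0], 0.65, [0.582, -0.063, 0.01])]
top cupboard [([197.0, 254.0], 0.85, [0.507, 0.05, 0.0])]
top door_panel [([186.0, 243.0], 0.76, [0.514, 0.074, 0.092])]
top wide_tin [([202.0, 212.0], 0.92, [0.493, 0.154, 0.01]), ([281.0, 202.0], 0.83, [0.304, 0.177, 0.01]), ([278.0, 144.0], 0.71, [0.315, 0.314, 0.01])]
top narrow_tin [([206.0, 293.0], 0.85, [0.479, -0.044, 0.01])]
top jar [([162.0, 205.0], 0.72, [0.597, 0.172, 0.01])]
top heel_block [([165.0, 296.0], 0.57, [0.583, -0.057, 0.01]), ([201.0, 210.0], 0.28, [0.496, 0.159, 0.01])]
0.85
```

View pics/scene1.png

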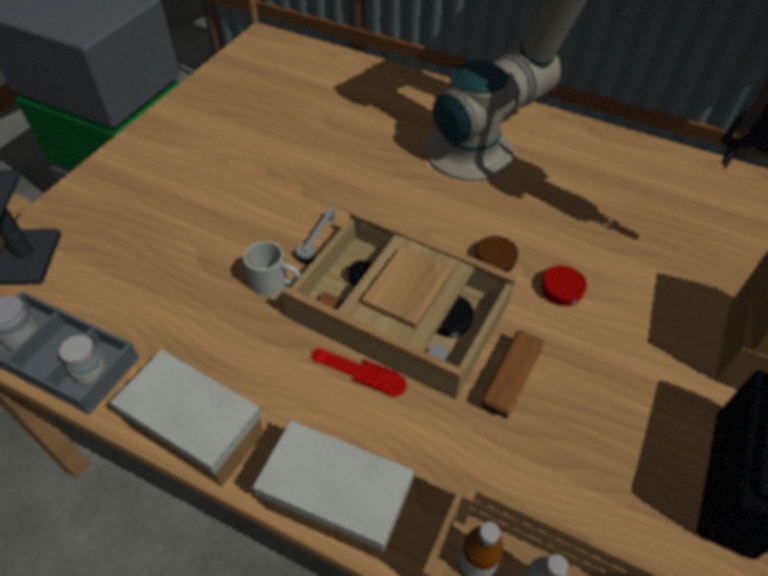

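View pics/top1.png

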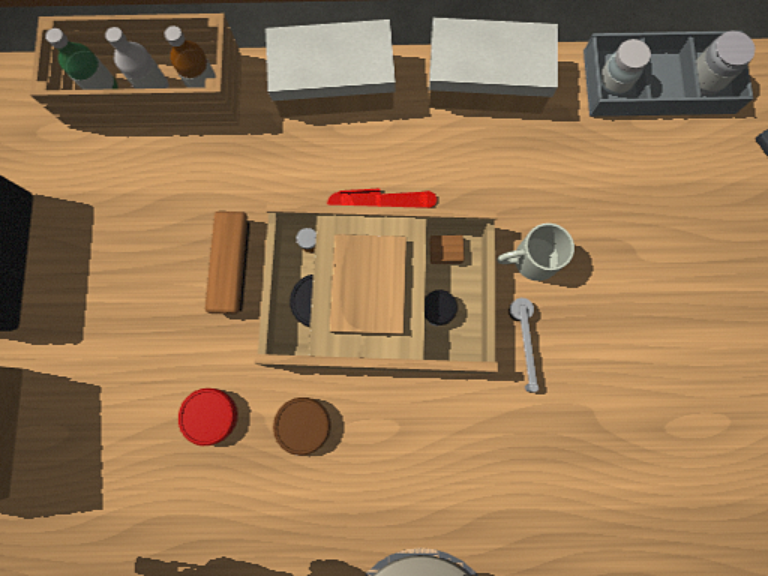

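The top view shows the cupboard (about x 258–497, y 212–372 of 768×576), with a black disc partly under the door on the left at (305,300) and a smaller black disc on the right at (440,307). The red (207,416) and brown (302,425) discs lie outside the cupboard. The candidates for wide_tin are black (305,300), brown and red. Only the black one inside the cupboard fits. I'll confirm that in a crop and fit the cupboard corners.

```bash
python3 - <<'E'
import pickle,cv2
p=pickle.load(open("top1.pkl","rb"))
c=p["frame"][130:260,160:345,::-1]
cv2.imwrite("pics/crop1.png",cv2.resize(c,None,fx=4,fy=4,interpolation=cv2.INTER_CUBIC))
E
```

```text
(no output)
```

View pics/crop1.png

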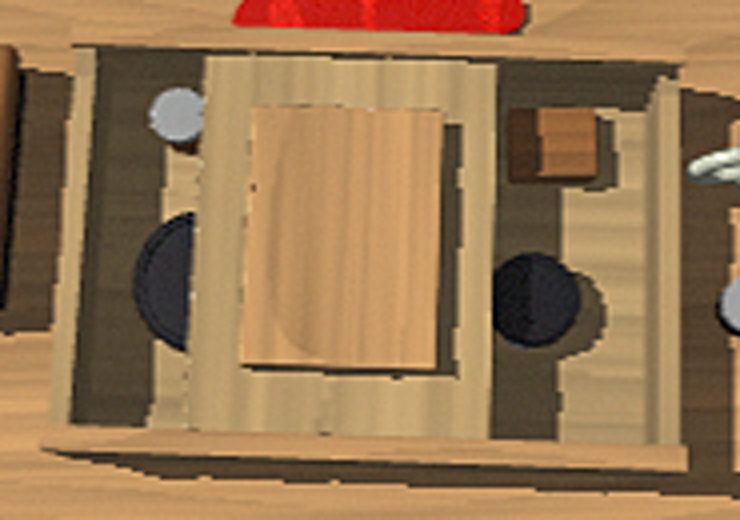

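```bash
python3 - <<'E'
import pickle,cv2,numpy as np
from h import ray
from scipy.optimize import least_squares
p=pickle.load(open("top1.pkl","rb"))
f=lambda u,v,z: ray(p,(130+(v+.5)/4-.5,160+(u+.5)/4-.5),z)
P=np.array([f(u,v,.092) for u,v in((254,106),(443,112),(435,368),(242,365))]);print(P.round(4)); print("c",P.mean(0).round(4))
print([np.linalg.norm(P[i]-P[(i+1)%4]).round(4) for i in range(4)])
ey=(P[0]-P[1]+P[3]-P[2])[:2]; ex=(P[0]-P[3]+P[1]-P[2])[:2]
print("yaw",np.degrees([np.arctan2(-ey[0],ey[1]),np.arctan2(ex[1],ex[0])]))
# wide tin arc
fr=p["frame"].astype(int)
m=(fr.max(2)<60)
h=fr.copy()
import itertools
pts=[(192,213),(165,226),(146,248),(135,280),(141,310),(160,337),(187,352)]
Q=np.array([f(u,v,.040)[:2] for u,v in pts])
r=least_squares(lambda c:np.hypot(*(Q-c).T)-.044,[.49,.15]);print("wide",r.x.round(4),r.fun.round(4))
r=least_squares(lambda c:np.hypot(*(Q-c[:2]).T)-c[2],[.49,.15,.04]);print("wide free r",r.x.round(4))
pts=[(493,290),(510,260),(540,252),(565,265),(579,295),(570,325),(550,343),(528,348),(502,330)]
Q=np.array([f(u,v,.040)[:2] for u,v in pts])
r=least_squares(lambda c:np.hypot(*(Q-c).T)-.028,[.49,-.04]);print("nar",r.x.round(4),r.fun.round(4))
# end walls z=.062: left wall outer top, right
for n,u,v,z in(("LT runner",72,45,.081),("RT",680,66,.081),("RB",687,447,.081),("LB",47,448,.081),("RBin",687,470,0),("Lwall out top",78,50,.062),("Lwall out bot",50,425,.062)): print(n,f(u,v,z).round(3))
from rig import manip
s=manip.get_state();print(s["position"],s["qpos"],s["width"])
from scipy.spatial.transform import Rotation as R
q=s["ee_rot"];print(R.from_quat([q[1],q[2],q[3],q[0]]).as_matrix().round(3))
E
```

```text
[[0.5858 0.1181 0.092 ]
 [0.5801 0.01   0.092 ]
 [0.4332 0.018  0.092 ]
 [0.4369 0.1248 0.092 ]]
c [0.509  0.0677 0.092 ]
[np.float64(0.1083), np.float64(0.1471), np.float64(0.1068), np.float64(0.149)]
yaw [-2.51349226 -2.85789919]
wide [0.4932 0.1494] [-0.0004 -0.0001 -0.0001  0.0007 -0.0001 -0.0003 -0.0002]
wide free r [0.4932 0.1502 0.0434]
nar [ 0.4791 -0.0433] [-0.0028 -0.0005  0.0007 -0.0004 -0.0015 -0.0021 -0.0003  0.0016 -0.001 ]
LT runner [0.628 0.226 0.081]
RT [ 0.608 -0.129  0.081]
RB [ 0.388 -0.121  0.081]
LB [0.394 0.234 0.081]
RBin [ 0.379 -0.136  0.   ]
Lwall out top [0.632 0.226 0.062]
Lwall out bot [0.408 0.237 0.062]
[0.12819616 0.56055883 0.19883008] [ 1.22500551e+00  2.75885890e-01  1.50491500e+00 -3.00783155e-05
  1.36068627e+00 -1.21026411e-01] 0.08562474924026124
[[ 0.223  0.975  0.   ]
 [ 0.975 -0.223  0.   ]
 [ 0.     0.    -1.   ]]
```

Black disc (crop 165,280) fits a 44 mm radius and the other (crop 537,300) a 28 mm one. So the wide tin is in the +y compartment, at (0.493, 0.150). The cupboard yaw is about −2.7° and the door must go to −y. Next I shut the gripper, align it with the cupboard and travel high.

```bash
python3 -m inch '[[-1,0,0,0,-5],[-1,0,0,0,-5],[-1,-27,28,0,0],[-1,-27,28,0,0],[-1,-27,28,0,0],[-1,-27,28,0,0],[-1,-27,28,0,0],[-1,-27,28,0,0],[-1,-27,28,0,0],[-1,-27,28,0,0]]' 40; cat > st.py <<'E'
from rig import manip
import numpy as np,sys
from scipy.spatial.transform import Rotation as R
s=manip.get_state();q=s["ee_rot"];M=R.from_quat([q[1],q[2],q[3],q[0]]).as_matrix()
print(s["clock"],s["position"].round(4),"F",s["contact_force"].round(2),"w",round(s["width"],4),"xdir",np.degrees(np.arctan2(M[1,0],M[0,0])).round(2),"down",M[:,2].round(3))
if len(sys.argv)>1: print("tool mm",(1000*M.T@(np.array(eval(sys.argv[1]))-s["position"])).round(1))
E
python3 st.py '[.513,.153,.10]'
```

```text
clock: 1.68
position: [0.3464, 0.335, 0.1976]
ee_rot: [-0.003, 0.716, 0.698, 0.002]
contact_force: [1.3, 0.3, 0.0]
width: 0.0
1.6833 [0.3464 0.335  0.1976] F [1.33 0.29 0.02] w 0.0 xdir 88.55 down [-0.     0.007 -1.   ]
tool mm [-178.5  171.1   96.3]
```

```bash
python3 -m inch '[[-1,-28,27,0,0],[-1,-28,27,0,0],[-1,-28,27,0,0],[-1,-28,27,0,0],[-1,-28,27,0,0],[-1,-28,27,0,0],[-1,-10,9,20,0],[-1,0,0,25,0],[-1,0,0,25,0],[-1,0,0,15,0],[-1,0,0,0,0]]'; python3 st.py '[.513,.153,.081]'; python3 - <<'E'
from rig import eyes
import cv2
p=eyes.get_image("top");cv2.imwrite("pics/t2.png",cv2.resize(p["frame"][110:280,140:365,::-1],None,fx=3,fy=3))
p=eyes.get_image("scene");cv2.imwrite("pics/s2.png",cv2.resize(p["frame"][110:280,150:375,::-1],None,fx=3,fy=3))
E
```

```text
clock: 2.6
position: [0.5318, 0.1336, 0.112]
ee_rot: [0.003, 0.721, 0.693, 0.008]
contact_force: [-0.5, 0.1, 0.1]
width: 0.0001
2.6 [0.5318 0.1336 0.112 ] F [-0.55  0.13  0.14] w 0.0001 xdir 87.79 down [ 0.016  0.007 -1.   ]
tool mm [ 18.5 -20.1  30.9]
```

View pics/t2.png

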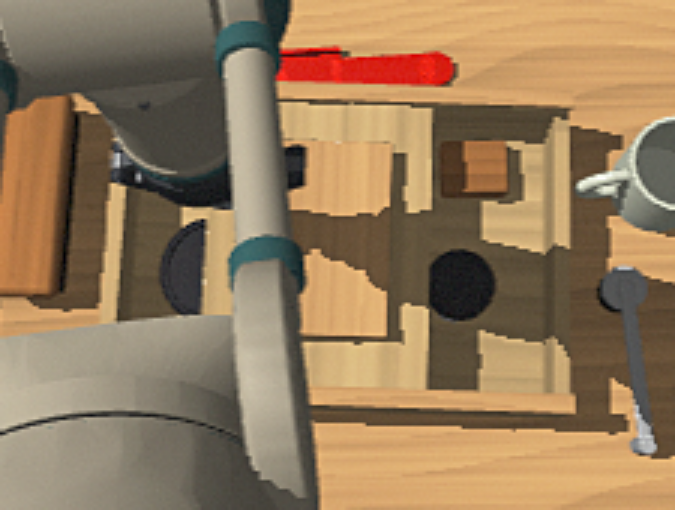

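View pics/s2.png

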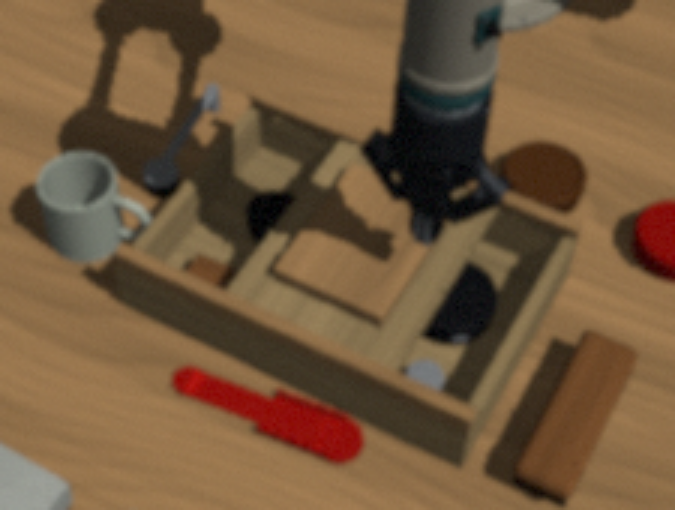

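The views show the closed fingertips just above the panel's +y edge (scene crop 425,225), clear of it. The arm overshot by about 20 mm, so I back off before descending.

```bash
python3 -m inch '[[-1,0,0,0,0],[-1,0,0,0,0]]'; python3 st.py '[.513,.156,.081]'
```

```text
clock: 2.87
position: [0.5349, 0.1348, 0.1171]
ee_rot: [0.006, 0.72, 0.694, 0.012]
contact_force: [-0.2, 0.5, -0.2]
width: 0.0002
2.8667 [0.5349 0.1348 0.1171] F [-0.16  0.5  -0.17] w 0.0002 xdir 87.87 down [ 0.025  0.008 -1.   ]
tool mm [ 20.  -23.5  35.7]
```

```bash
python3 -m inch '[[-1,11,-12,0,0],[-1,10,-11,0,0],[-1,0,0,0,0],[-1,0,0,0,0]]'; python3 st.py '[.513,.156,.081]'
```

```text
clock: 3.2
position: [0.5125, 0.1599, 0.1208]
ee_rot: [0.008, 0.72, 0.694, 0.015]
contact_force: [0.3, -0.2, 0.2]
width: -0.0001
3.2 [0.5125 0.1599 0.1208] F [ 0.27 -0.22  0.18] w -0.0001 xdir 87.95 down [ 0.032  0.01  -0.999]
tool mm [-4.4 -0.6 39.7]
```

```bash
python3 -m inch '[[-1,0,0,12,0],[-1,0,0,12,0],[-1,0,0,10,0],[-1,0,0,3,0]]'; python3 st.py '[.513,.156,.081]'
```

```text
clock: 3.53
position: [0.515, 0.1623, 0.0859]
ee_rot: [0.01, 0.718, 0.696, 0.018]
contact_force: [0.2, 0.0, 0.3]
width: 0.0002
3.5333 [0.515  0.1623 0.0859] F [0.17 0.   0.26] w 0.0002 xdir 88.18 down [ 0.04   0.011 -0.999]
tool mm [-6.4 -2.   4.8]
```

```bash
python3 -m inch '[[-1,-5,0,3,0],[-1,-10,0,2,0],[-1,-10,0,1,0],[-1,-10,0,1,0]]'; python3 st.py '[.505,.038,.081]'
```

```text
clock: 3.87
position: [0.5143, 0.126, 0.0777]
ee_rot: [0.01, 0.717, 0.697, 0.018]
contact_force: [0.2, 0.1, -0.3]
width: 0.0002
3.8667 [0.5143 0.126  0.0777] F [ 0.21  0.05 -0.27] w 0.0002 xdir 88.38 down [ 0.04   0.011 -0.999]
tool mm [-88.2  -6.7  -4.6]
```

```bash
python3 -m inch '[[-1,-8,-1,-4,0],[-1,-10,-1,-1,0],[-1,-10,-1,0,0],[-1,-10,-1,0,0]]'; python3 st.py '[.505,.038,.081]'
```

```text
clock: 4.2
position: [0.5093, 0.0823, 0.0834]
ee_rot: [0.011, 0.718, 0.696, 0.018]
contact_force: [0.3, 0.3, -0.0]
width: -0.0002
4.2 [0.5093 0.0823 0.0834] F [ 0.31  0.32 -0.04] w -0.0002 xdir 88.25 down [ 0.041  0.01  -0.999]
tool mm [-44.4  -3.    1.8]
```

```bash
python3 - <<'E'
from rig import eyes
import cv2
p=eyes.get_image("scene");cv2.imwrite("pics/s3.png",cv2.resize(p["frame"][110:280,150:375,::-1],None,fx=3,fy=3))
E
python3 st.py
```

```text
4.25 [0.5089 0.0805 0.0833] F [-0.35 -2.    0.19] w 0.0002 xdir 88.23 down [ 0.041  0.008 -0.999]
```

View pics/s3.png

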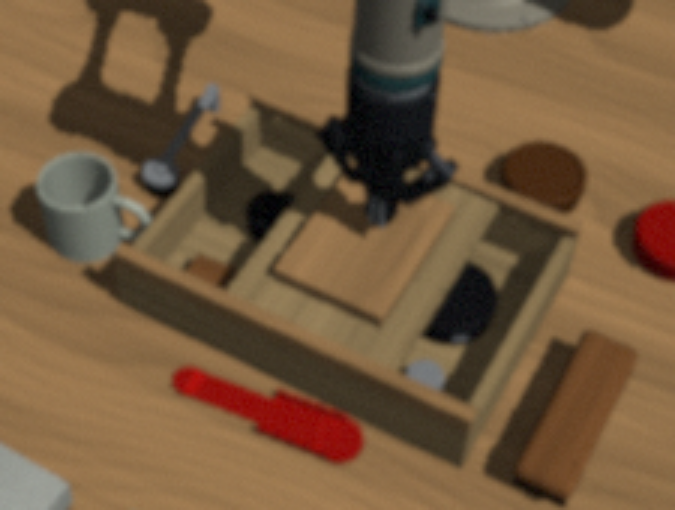

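```bash
python3 - <<'E'
import pickle,cv2,numpy as np
p=pickle.load(open("scene1.pkl","rb"))
f=lambda P:(cv2.projectPoints(np.array([P],float),np.array(p["rvec"],float),np.array(p["tvec"],float),np.array(p["K"]),None)[0][0,0]-[150,110])*3
for n,P in(("tcp",(.509,.0815,.083)),("tcp2",(.509,.0815,.12)),("start push",(.535,.134,.113)),("c",(.509,.068,.092)),("++",(.5858,.1181,.092)),("+-",(.58,.01,.092)),("--",(.433,.018,.092)),("-+",(.437,.125,.092))): print(n,f(P).round())
E
```

```text
tcp [375. 242.]
tcp2 [377. 217.]
start push [418. 262.]
c [362. 231.]
++ [377. 312.]
+- [270. 263.]
-- [348. 159.]
-+ [449. 200.]
```

```bash
python3 - <<'E'
from rig import eyes
import cv2
p=eyes.get_image("scene");cv2.imwrite("pics/s4.png",cv2.resize(p["frame"][130:230,220:340,::-1],None,fx=6,fy=6,interpolation=cv2.INTER_CUBIC))
p=eyes.get_image("wrist");cv2.imwrite("pics/w4.png",p["frame"][:,:,::-1]); print(p["mount"],p["K"])
E
python3 st.py
```

```text
[[ 9.99999813e-01  4.51119936e-04 -4.13529929e-04 -1.58632471e-03]
 [-3.01526925e-04  9.51215378e-01  3.08527492e-01 -7.87353289e-02]
 [ 5.32538930e-04 -3.08527309e-01  9.51215336e-01 -1.74042109e-01]
 [ 0.00000000e+00  0.00000000e+00  0.00000000e+00  1.00000000e+00]] [[321.49534497   0.         249.58505784]
 [  0.         321.49534497 187.58717481]
 [  0.           0.           1.        ]]
4.35 [0.5091 0.0827 0.0832] F [-0.57 -0.62  1.11] w -0.0 xdir 88.16 down [ 0.041  0.01  -0.999]
```

View pics/s4.png

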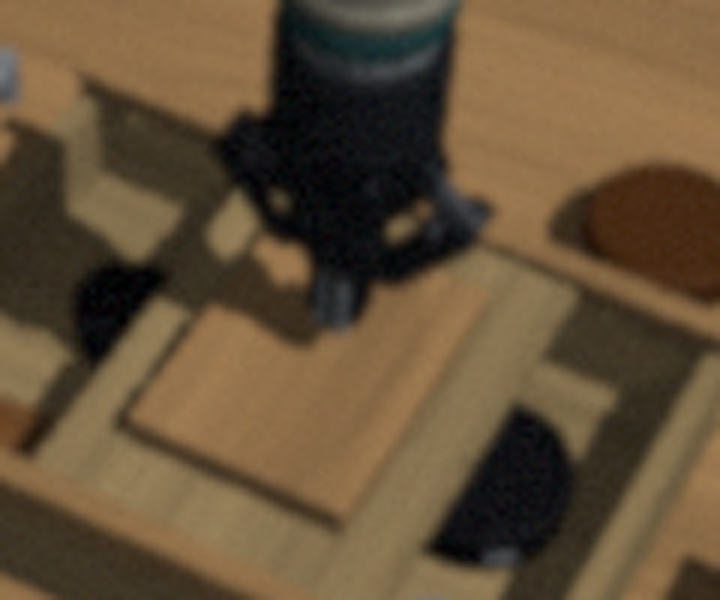

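View pics/w4.png

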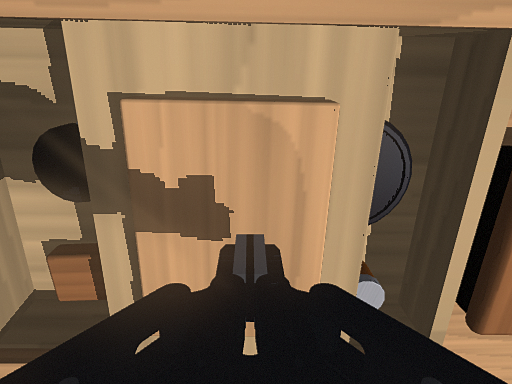

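```bash
python3 - <<'E'
from rig import manip
import numpy as np,cv2
from scipy.spatial.transform import Rotation as R
s=manip.get_state();q=s["ee_rot"];M=R.from_quat([q[1],q[2],q[3],q[0]]).as_matrix()
mt=np.array([[ 9.99999813e-01,4.51119936e-04,-4.13529929e-04,-1.58632471e-03],[-3.01526925e-04,9.51215378e-01,3.08527492e-01,-7.87353289e-02],[5.32538930e-04,-3.08527309e-01,9.51215336e-01,-1.74042109e-01],[0,0,0,1]])
K=np.array([[321.5,0,249.6],[0,321.5,187.6],[0,0,1]])
T=np.eye(4);T[:3,:3]=M;T[:3,3]=s["position"]
W=T@mt;Wi=np.linalg.inv(W)
def pr(P,Wi=Wi):
    c=Wi@np.r_[P,1];return (K@c[:3]/c[2])[:2].round(0)
for dz in(0,.01,.02,.03,.04):
    T2=T.copy();T2[2,3]+=dz;Wi2=np.linalg.inv(T2@mt)
    print(dz,[pr(P,Wi2) for P in((.433,.018,.092),(.437,.125,.092))],pr((.4932,.1494,.04),Wi2))
print("tip",[pr((T@[0,y,z,1])[:3]) for z in(0,-.0187,-.03) for y in(-.011,.011)])
E
```

```text
0 [array([114.,  95.]), array([335.,  96.])] [346. 172.]
0.01 [array([122.,  93.]), array([330.,  94.])] [342. 168.]
0.02 [array([128.,  92.]), array([326.,  93.])] [338. 164.]
0.03 [array([134.,  91.]), array([322.,  92.])] [335. 160.]
0.04 [array([140.,  89.]), array([318.,  90.])] [332. 157.]
tip [array([252., 206.]), array([252., 240.]), array([253., 219.]), array([253., 256.]), array([253., 228.]), array([253., 267.])]
```

The wrist and scene views both show the fingertips above the panel (scene crop tip near (330,325), wrist (250,235)), and the door has not moved. So the real tips sit higher than the reported TCP suggests. I'll back off over the door strip and probe downward in small steps.

```bash
python3 -m inch '[[-1,0,0,-10,0],[-1,15,0,0,0],[-1,20,0,0,0],[-1,20,0,0,0],[-1,4,0,0,0],[-1,0,0,0,0]]'; python3 st.py '[.513,.141,.08]'
python3 - <<'E'
from rig import eyes
import cv2
p=eyes.get_image("wrist");cv2.imwrite("pics/w5.png",p["frame"][:,:,::-1])
p=eyes.get_image("scene");cv2.imwrite("pics/s5.png",cv2.resize(p["frame"][130:230,220:340,::-1],None,fx=6,fy=6,interpolation=cv2.INTER_CUBIC))
E
```

```text
clock: 4.85
position: [0.5121, 0.1449, 0.0979]
ee_rot: [0.011, 0.719, 0.695, 0.02]
contact_force: [0.2, -0.2, -0.2]
width: -0.0001
4.85 [0.5121 0.1449 0.0979] F [ 0.25 -0.19 -0.22] w -0.0001 xdir 88.11 down [ 0.044  0.012 -0.999]
tool mm [-4.1  0.2 17.9]
```

View pics/w5.png

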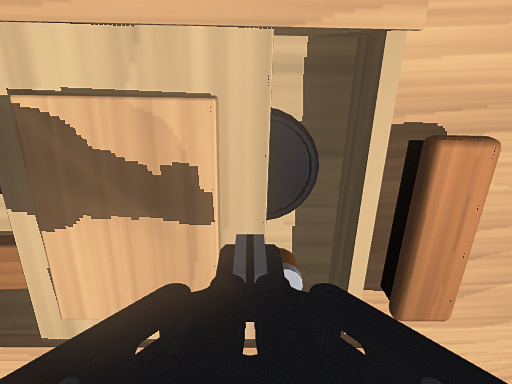

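View pics/s5.png

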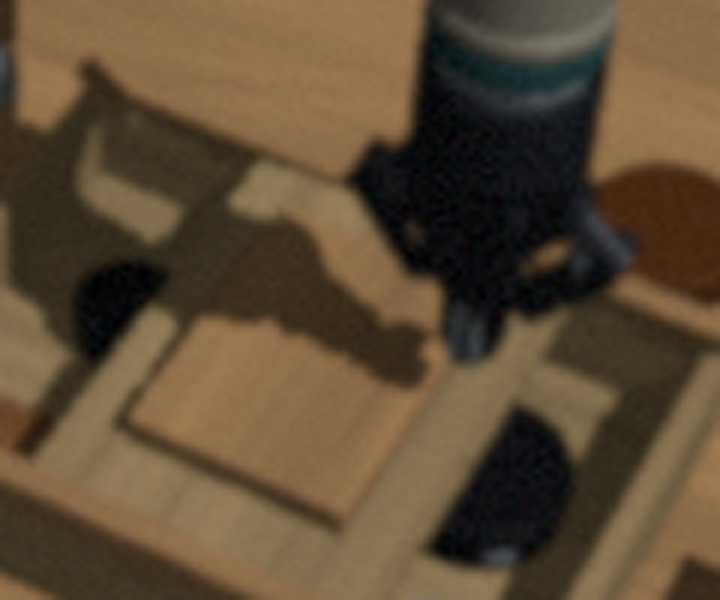

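Wrist view: the tips (250,235) are over the door strip between the panel edge (u≈217) and the door edge (u≈270). I descend here in small steps.

```bash
python3 -m inch '[[-1,-2,0,8,0],[-1,-2,0,8,0],[-1,0,0,4,0],[-1,0,0,0,0]]'; python3 st.py '[.513,.141,.074]'
```

```text
clock: 5.28
position: [0.5124, 0.1374, 0.0757]
ee_rot: [0.011, 0.719, 0.694, 0.019]
contact_force: [-1.1, -0.2, 0.0]
width: -0.0001
5.2833 [0.5124 0.1374 0.0757] F [-1.1  -0.19  0.05] w -0.0001 xdir 87.97 down [ 0.043  0.01  -0.999]
tool mm [3.6 0.4 1.8]
```

```bash
python3 -m inch '[[-1,0,0,3,0],[-1,0,0,3,0],[-1,0,0,1,0]]'; python3 st.py '[.513,.141,.074]'
```

```text
clock: 5.53
position: [0.5122, 0.1361, 0.0672]
ee_rot: [0.011, 0.72, 0.694, 0.018]
contact_force: [-0.3, 0.6, -0.6]
width: -0.0004
5.5333 [0.5122 0.1361 0.0672] F [-0.29  0.62 -0.59] w -0.0004 xdir 87.86 down [ 0.041  0.01  -0.999]
tool mm [ 5.   0.9 -6.8]
```

```bash
python3 - <<'E'
from rig import eyes
import cv2
p=eyes.get_image("wrist");cv2.imwrite("pics/w6.png",p["frame"][:,:,::-1])
p=eyes.get_image("scene");cv2.imwrite("pics/s6.png",cv2.resize(p["frame"][130:230,220:340,::-1],None,fx=6,fy=6,interpolation=cv2.INTER_CUBIC))
E
python3 st.py
```

```text
5.6333 [0.5122 0.1363 0.0674] F [0.3  0.14 0.33] w -0.0001 xdir 87.87 down [ 0.041  0.01  -0.999]
```

View pics/w6.png

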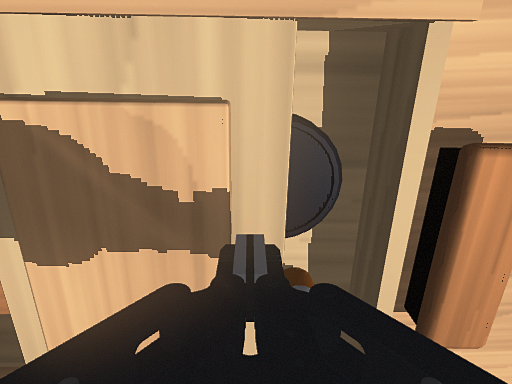

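View pics/s6.png

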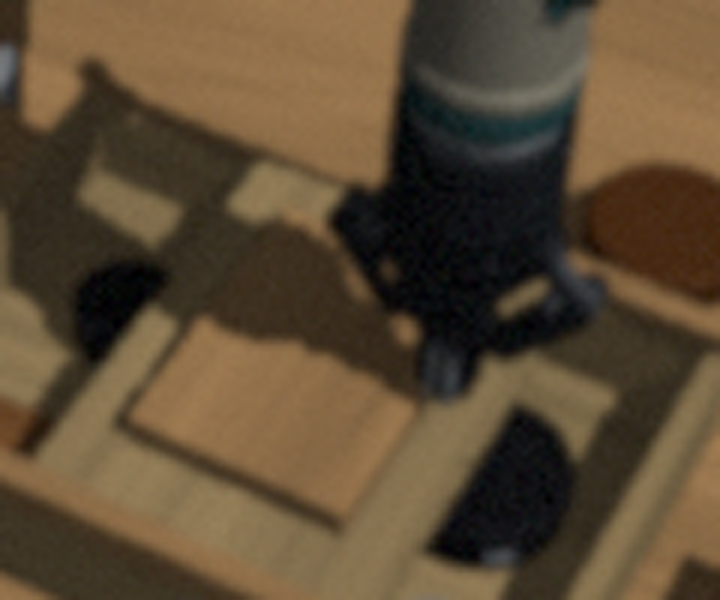

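```bash
python3 - <<'E'
import pickle,cv2,numpy as np
p=pickle.load(open("scene1.pkl","rb"))
f=lambda P:(cv2.projectPoints(np.array([P],float),np.array(p["rvec"],float),np.array(p["tvec"],float),np.array(p["K"]),None)[0][0,0]-[220,130])*6+2.5
for z in(.067,.074,.083,.09,.1): print(z,f((.512,.1363,z)).round(),f((.523,.1363,z)).round(), f((.501,.1363,z)).round())
E
```

```text
0.067 [436. 436.] [426. 453.] [445. 419.]
0.074 [437. 426.] [428. 443.] [447. 409.]
0.083 [439. 414.] [429. 431.] [448. 397.]
0.09 [440. 405.] [430. 422.] [450. 388.]
0.1 [442. 391.] [432. 408.] [451. 374.]
```

```bash
python3 -m inch '[[-1,0,0,4,0],[-1,0,0,4,0],[-1,0,0,0,0]]'; python3 st.py '[.513,.138,.05]'
```

```text
clock: 5.88
position: [0.5132, 0.1365, 0.0593]
ee_rot: [0.011, 0.72, 0.694, 0.019]
contact_force: [0.3, -0.2, 0.4]
width: 0.0001
5.8833 [0.5132 0.1365 0.0593] F [ 0.26 -0.24  0.38] w 0.0001 xdir 87.88 down [ 0.043  0.01  -0.999]
tool mm [ 1.4 -0.7  9.3]
```

```bash
python3 -m inch '[[-1,0,0,3,0],[-1,0,0,3,0],[-1,0,0,0,0]]'; python3 st.py '[.513,.138,.05]'
```

```text
clock: 6.13
position: [0.514, 0.1368, 0.0531]
ee_rot: [0.012, 0.72, 0.694, 0.019]
contact_force: [-1.0, -0.2, 3.3]
width: -0.0002
6.1333 [0.514  0.1368 0.0531] F [-0.96 -0.25  3.31] w -0.0002 xdir 87.9 down [ 0.044  0.01  -0.999]
tool mm [ 1.1 -1.2  3.1]
```

Contact: 3.3 N upward on the door top (74 mm) at reported z 0.053, so the tips are about 21 mm behind the reported TCP. I lift 6 mm off the door, staying below the panel's top, and push.

```bash
python3 -m inch '[[-1,0,0,-6,0],[-1,-5,0,0,0],[-1,-8,0,0,0],[-1,-8,0,0,0]]'; python3 st.py '[.505,.038,.060]'
```

```text
clock: 6.47
position: [0.5128, 0.1167, 0.0595]
ee_rot: [0.011, 0.719, 0.694, 0.02]
contact_force: [-0.3, 2.8, -1.1]
width: 0.0
6.4667 [0.5128 0.1167 0.0595] F [-0.26  2.77 -1.11] w 0.0 xdir 88.0 down [ 0.044  0.012 -0.999]
tool mm [-78.9  -4.9  -1.8]
```

```bash
python3 -m inch '[[-1,-10,-1,0,0],[-1,-10,-1,0,0],[-1,-10,0,0,0],[-1,-10,-1,0,0],[-1,-8,0,0,0]]'; python3 st.py '[.505,.032,.060]'
python3 - <<'E'
from rig import eyes
import cv2
p=eyes.get_image("scene");cv2.imwrite("pics/s7.png",cv2.resize(p["frame"][130:230,200:340,::-1],None,fx=5,fy=5,interpolation=cv2.INTER_CUBIC))
E
```

```text
clock: 6.88
position: [0.5096, 0.0637, 0.0593]
ee_rot: [0.012, 0.72, 0.694, 0.022]
contact_force: [0.9, 2.4, 1.1]
width: 0.0001
6.8833 [0.5096 0.0637 0.0593] F [0.9  2.4  1.14] w 0.0001 xdir 87.92 down [ 0.049  0.013 -0.999]
tool mm [-31.8  -3.4  -1.3]
```

View pics/s7.png

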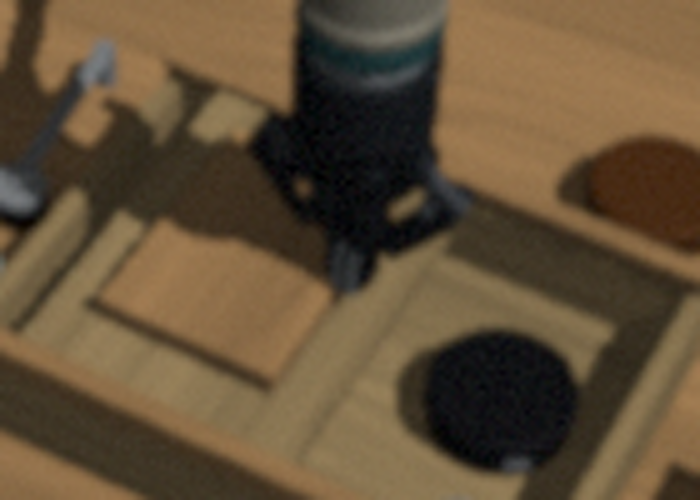

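The door is sliding: the panel is moving left and the wide black tin (505,400) is now uncovered. I keep pushing to the stop with small steps.

```bash
python3 -m inch '[[-1,-8,0,0,0],[-1,-8,-1,0,0],[-1,-4,0,0,0]]'; python3 st.py '[.505,.032,.060]'
```

```text
clock: 7.18
position: [0.5074, 0.0399, 0.059]
ee_rot: [0.012, 0.72, 0.693, 0.022]
contact_force: [1.3, 1.7, 0.7]
width: -0.0002
7.1833 [0.5074 0.0399 0.059 ] F [1.29 1.68 0.69] w -0.0002 xdir 87.83 down [ 0.048  0.012 -0.999]
tool mm [-8.  -2.1 -1.2]
```

```bash
python3 -m inch '[[-1,-4,0,0,0],[-1,-3,0,0,0]]'; python3 st.py '[.505,.032,.060]'
```

```text
clock: 7.35
position: [0.507, 0.0331, 0.059]
ee_rot: [0.011, 0.721, 0.692, 0.023]
contact_force: [1.8, 12.5, 1.7]
width: 0.0
7.35 [0.507  0.0331 0.059 ] F [ 1.84 12.46  1.69] w 0.0 xdir 87.7 down [ 0.048  0.015 -0.999]
tool mm [-1.2 -1.9 -1.2]
```

12.5 N at y 0.033: the door is at its stop, as predicted. I back off, lift and go over to the tin.

```bash
python3 -m inch '[[-1,4,0,0,0],[-1,0,0,0,0],[-1,2,0,-10,0],[-1,0,0,-15,0],[-1,10,-2,-10,0],[-1,20,-2,0,0],[-1,20,-2,0,0],[-1,15,-2,0,0],[-1,0,0,0,0]]'; python3 st.py '[.4932,.1494,.080]'
python3 - <<'E'
from rig import eyes,mark_of
import cv2,numpy as np,pickle
from h import ray
p=eyes.get_image("top");cv2.imwrite("pics/t8.png",cv2.resize(p["frame"][110:280,140:365,::-1],None,fx=3,fy=3))
p=eyes.get_image("wrist");cv2.imwrite("pics/w8.png",p["frame"][:,:,::-1])
p=eyes.get_image("scene");cv2.imwrite("pics/s8.png",cv2.resize(p["frame"][130:230,200:340,::-1],None,fx=5,fy=5,interpolation=cv2.INTER_CUBIC))
print([(a["point"],a["confidence"],ray(p,a["point"],.01).round(3)) for a in mark_of(p,"wide_tin")])
E
```

```text
clock: 8.1
position: [0.496, 0.1016, 0.094]
ee_rot: [0.012, 0.72, 0.694, 0.016]
contact_force: [-0.3, 0.0, 0.0]
width: 0.0
8.1 [0.496  0.1016 0.094 ] F [-0.32  0.04  0.02] w 0.0 xdir 87.91 down [ 0.039  0.006 -0.999]
tool mm [47.6 -5.1 14.1]
[([192.6, 372.0], 0.94, array([0.328, 0.323, 0.01 ])), ([211.2, 299.1], 0.76, array([0.491, 0.154, 0.01 ])), ([173.6, 328.6], 0.75, array([0.316, 0.18 , 0.01 ])), ([154.3, 209.3], 0.43, array([ 0.412, -0.19 ,  0.01 ]))]
```

View pics/w8.png

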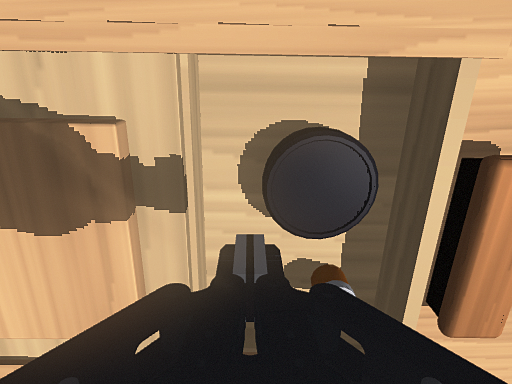

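View pics/s8.png

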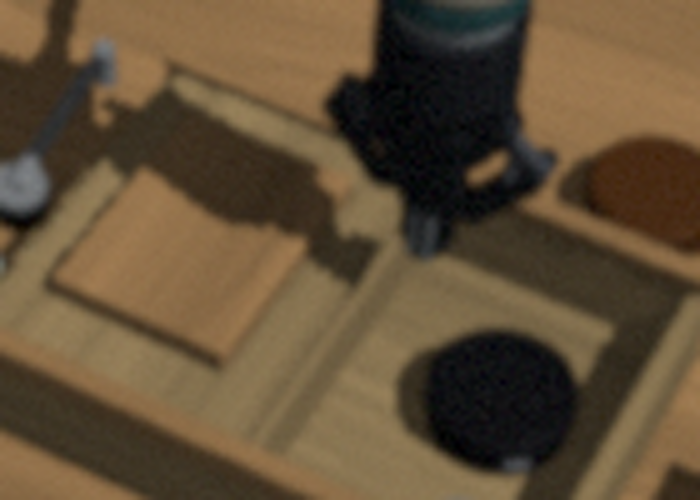

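View pics/t8.png

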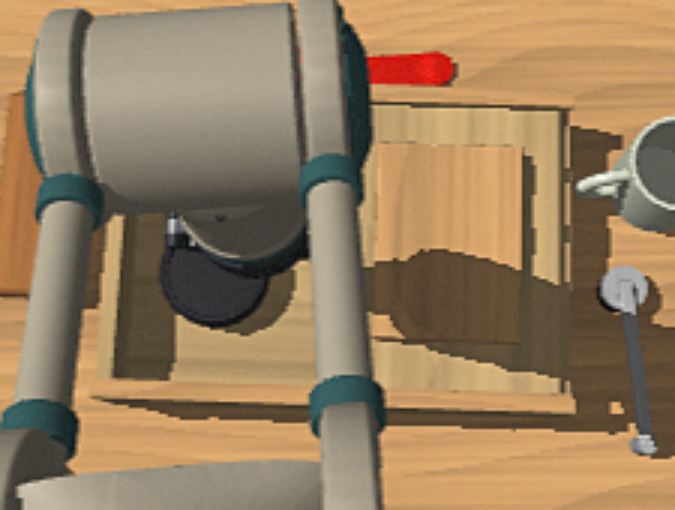

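Door is at the −y end (scene crop: panel 50–305, door edge at the middle wall) and the tin is fully uncovered at wrist (320,183). I compute its place relative to the tool from the wrist view.

```bash
python3 - <<'E'
from rig import manip,eyes
import numpy as np,cv2
from scipy.spatial.transform import Rotation as R
s=manip.get_state();q=s["ee_rot"];M=R.from_quat([q[1],q[2],q[3],q[0]]).as_matrix()
p=eyes.get_image("wrist");mt=np.array(p["mount"]);K=np.array(p["K"])
T=np.eye(4);T[:3,:3]=M;T[:3,3]=s["position"];W=T@mt
fr=p["frame"]
# dark blob
m=((fr.max(2)<75)).astype(np.uint8);m[225:]=0
n,l,st,c=cv2.connectedComponentsWithStats(m)
print([(st[i].tolist(),c[i].round(0)) for i in range(1,n) if st[i,4]>800])
for uv in((320,186),):
    d=W[:3,:3]@np.linalg.inv(K)@[uv[0],uv[1],1];o=W[:3,3]
    for z in(.04,.02): print(z,(o+d*(z-o[2])/d[2]).round(4))
    for off in(.02,): o2=o+[0,0,off]; print("if biased",(o2+d*(.04-o2[2])/d[2]).round(4))
print(s["position"])
E
```

```text
[([264, 126, 116, 99, 9325], array([320., 179.])), ([446, 154, 66, 71, 2264], array([472., 189.]))]
0.04 [0.4945 0.1504 0.04  ]
0.02 [0.502  0.1549 0.02  ]
if biased [0.502  0.1549 0.04  ]
[0.4964882  0.09920602 0.09375427]
```

```bash
python3 -m inch '[[-1,10,0,0,0],[-1,15,0,0,0],[-1,14,0,0,0],[-1,8,0,5,0],[-1,2,0,10,0],[-1,0,0,10,0],[-1,0,0,6,0],[-1,0,0,0,0]]'; python3 st.py '[.495,.151,.048]'
```

```text
clock: 9.02
position: [0.5006, 0.1477, 0.0595]
ee_rot: [0.012, 0.723, 0.691, 0.015]
contact_force: [0.3, -0.2, -0.1]
width: -0.0001
9.0167 [0.5006 0.1477 0.0595] F [ 0.33 -0.25 -0.11] w -0.0001 xdir 87.4 down [ 0.039  0.003 -0.999]
tool mm [ 3.  -6.2 11.2]
```

```bash
python3 -m inch '[[-1,2,-3,5,0],[-1,1,-2,4,0],[-1,0,0,1,0],[-1,0,0,0,0]]'; python3 st.py '[.495,.151,.048]'; python3 - <<'E'
from rig import eyes
import cv2
p=eyes.get_image("wrist");cv2.imwrite("pics/w9.png",p["frame"][:,:,::-1])
p=eyes.get_image("scene");cv2.imwrite("pics/s9.png",cv2.resize(p["frame"][130:230,200:340,::-1],None,fx=5,fy=5,interpolation=cv2.INTER_CUBIC))
E
```

```text
clock: 9.35
position: [0.4949, 0.1501, 0.0472]
ee_rot: [0.012, 0.723, 0.69, 0.014]
contact_force: [0.2, 0.2, 0.3]
width: 0.0001
9.35 [0.4949 0.1501 0.0472] F [0.17 0.22 0.28] w 0.0001 xdir 87.32 down [ 0.036  0.002 -0.999]
tool mm [ 0.9  0.1 -0.8]
```

View pics/w9.png

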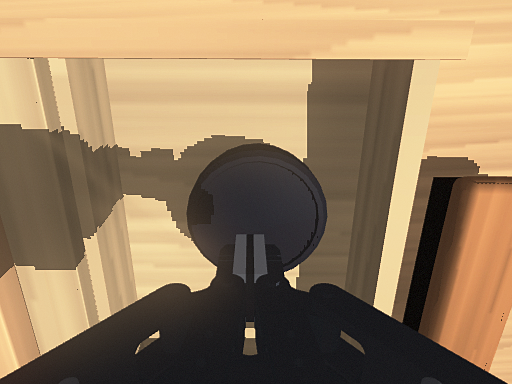

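View pics/s9.png

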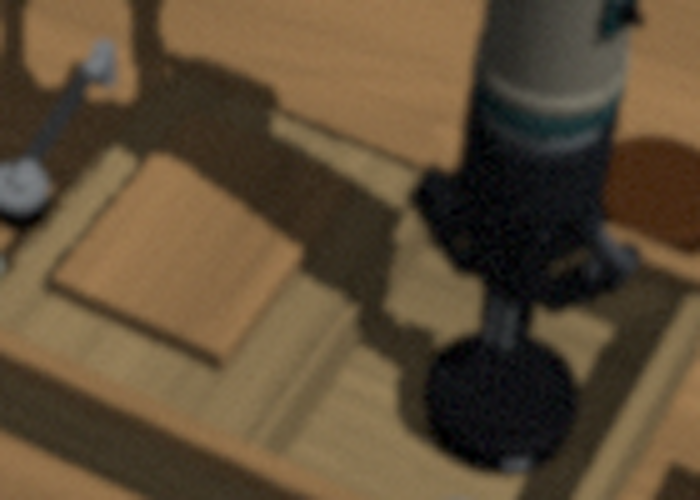

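The hand is over the tin's lid (wrist lid centre ≈(257,208), tips at (250,235)), and the door is still at the end. I dwell here with a 2 mm trim.

```bash
python3 -m inch '[[-1,1,-2,0,0],[-1,0,0,0,0],[-1,0,0,0,0],[-1,0,0,0,0],[-1,0,0,0,0],[-1,0,0,0,0],[-1,0,0,0,0],[-1,0,0,0,0],[-1,0,0,0,0],[-1,0,0,0,0],[-1,0,0,0,0],[-1,0,0,0,0]]'; python3 st.py '[.494,.151,.048]'
```

```text
clock: 10.45
position: [0.4947, 0.1514, 0.0492]
ee_rot: [0.013, 0.723, 0.69, 0.016]
contact_force: [-1.2, -0.5, -0.3]
width: 0.0
10.45 [0.4947 0.1514 0.0492] F [-1.2  -0.47 -0.34] w 0.0 xdir 87.3 down [ 0.041  0.003 -0.999]
tool mm [-0.4 -0.7  1.1]
```

```bash
python3 -m inch '[[-1,0,-1,1,0],[-1,0,0,0,0],[-1,0,0,0,0],[-1,0,0,0,0],[-1,0,0,0,0],[-1,0,0,0,0],[-1,0,0,0,0],[-1,0,0,0,0],[-1,0,0,0,0],[-1,0,0,0,0],[-1,0,0,0,0],[-1,0,0,0,0],[-1,0,0,0,0],[-1,0,0,0,0],[-1,0,0,0,0],[-1,0,0,0,0]]'; python3 st.py '[.494,.151,.048]'
```

```text
clock: 11.78
position: [0.4936, 0.1515, 0.0479]
ee_rot: [0.013, 0.723, 0.69, 0.016]
contact_force: [-0.1, -0.6, -0.3]
width: -0.0001
11.7833 [0.4936 0.1515 0.0479] F [-0.14 -0.58 -0.34] w -0.0001 xdir 87.3 down [ 0.041  0.003 -0.999]
tool mm [-0.4  0.4 -0.1]
```

```bash
python3 -m inch '[[-1,0,0,-15,0],[-1,0,0,-25,0],[-1,0,0,-30,0],[-1,0,0,-30,0],[-1,0,0,-30,0],[-1,0,0,-30,0],[-1,0,0,-20,0],[-1,0,0,-10,0],[-1,0,0,0,0],[-1,0,0,0,0],[-1,0,0,0,0]]'; python3 st.py; python3 - <<'E'
from rig import eyes
import cv2
p=eyes.get_image("wrist");cv2.imwrite("pics/w10.png",p["frame"][:,:,::-1])
p=eyes.get_image("scene");cv2.imwrite("pics/s10.png",cv2.resize(p["frame"][110:280,150:375,::-1],None,fx=3,fy=3))
E
```

```text
clock: 12.7
position: [0.4836, 0.1506, 0.2451]
ee_rot: [0.012, 0.723, 0.69, 0.014]
contact_force: [0.1, 0.9, 0.1]
width: 0.0004
12.7 [0.4836 0.1506 0.2451] F [0.1  0.94 0.09] w 0.0004 xdir 87.3 down [ 0.036  0.002 -0.999]
```

View pics/w10.png

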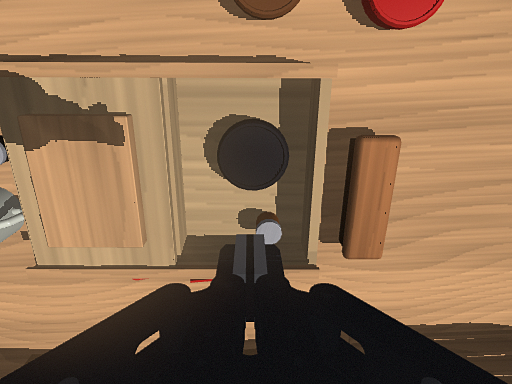

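View pics/s10.png

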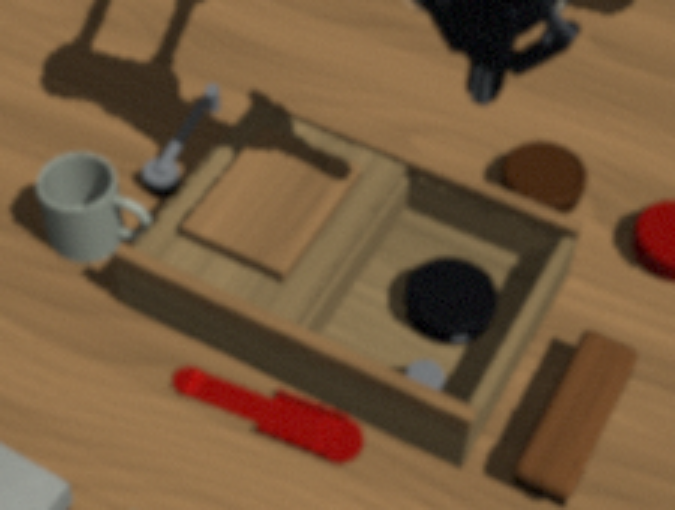

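```bash
python3 - <<'E'
import numpy as np,pickle
from rig import manip
from scipy.spatial.transform import Rotation as R
from h import ray
p=pickle.load(open("scene1.pkl","rb"))
f=lambda u,v,z: ray(p,(110+(v+.5)/3-.5,150+(u+.5)/3-.5),z).round(3)
print("panel corners",[f(u,v,.092) for u,v in((182,225),(283,272),(360,165))],"lid c",f(450,296,.04))
s=manip.get_state();q=s["ee_rot"];T=np.eye(4);T[:3,:3]=R.from_quat([q[1],q[2],q[3],q[0]]).as_matrix();T[:3,3]=s["position"]
mt=np.array([[1,4.5e-4,-4.1e-4,-1.586e-3],[-3e-4,.951215,.308527,-.078735],[5.3e-4,-.308527,.951215,-.174042],[0,0,0,1]])
K=np.array([[321.5,0,249.6],[0,321.5,187.6],[0,0,1]]);W=T@mt
def g(u,v,z):
    d=W[:3,:3]@np.linalg.inv(K)@[u,v,1];o=W[:3,3];return (o+d*(z-o[2])/d[2]).round(3)
print("wrist lid",g(253,153,.04),"panel",g(19,115,.092),g(130,115,.092),g(145,246,.092),g(34,248,.092), s["clock"],s["position"])
E
```

```text
panel corners [array([ 0.577, -0.084,  0.092]), array([0.583, 0.024, 0.092]), array([0.435, 0.03 , 0.092])] lid c [0.503 0.157 0.04 ]
wrist lid [0.491 0.153 0.04 ] panel [ 0.429 -0.076  0.092] [0.434 0.033 0.092] [0.581 0.025 0.092] [ 0.577 -0.103  0.092] 12.8 [0.48312879 0.15050953 0.2443911 ]
```

```bash
python3 -c "
from rig import manip
print(manip.sign_off()); s=manip.get_state(); print(s['clock'],s['position'],s['contact_force'])"
```

```text
the job is handed in; nothing more can be done
None
the job is handed in; nothing more can be done
```

I pushed the door to its −y end, pointed at the wider tin for about 2.4 s, drew the hand up, and handed the job in at about 12.8 s. No verdict was reported, so success rests on my own checks below.

- **Which tin:** the wider black tin was in the cupboard's +y compartment. Its visible arc fitted a 44 mm radius; the other black tin fitted 28 mm. The brown and red look-alikes outside the cupboard were left alone.
- **Door:** I felt the stop at 12.5 N. The last pictures put the door at about −0.08 m, against the stop at −0.084 m.
- **Pointing:** the reported TCP stayed near (0.494, 0.151), z about 0.048. I had measured the lid's middle at (0.493, 0.150). The fingertips were then about 2–3 cm above the lid.
- **Hand drawn up:** the last reported TCP height was z = 0.245.
- **Tins and bystanders:** the contact readings over the tin stayed at noise level. In the last pictures everything in view looked unmoved; the narrow tin and heel block are under the door now, so I could not check them.

**What failed or disagreed:**
- **First push missed:** it passed over the door panel without moving the door. The closed fingertips sit about 21 mm behind the reported TCP. I found this by lightly touching the door top (3.3 N), then corrected the height.
- **Tin position:** the last rough scene reading put the tin's lid about 12 mm from the other measurements. It was a hand-read edge point; the wrist view gave (0.491, 0.153).
- **Tool tilt:** the tool drifted about 2° off vertical during the run, and I did not correct it.

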